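# Square up the front panel of an amplifier case

## Robot

A 7-joint arm with a two-finger parallel gripper is mounted at the origin on the work surface. World frame = base frame: x ahead of the robot, y to its left, z up, the work surface at z = 0. Lengths are in mm, angles in rad, forces in N, time in s.
With the tool pointing down it reaches from about 425 to 875 mm from the base axis. Payload 8.4 kg.
Tool frame: the origin (TCP) lies between the finger pads; the fingertips stand 25 mm ahead of it and the grasp point (between the pads) lies 6 mm ahead of it (robot.tcp_to_tips is the distance from the TCP to the fingertips, in mm); x points along the fingers, y is the direction in which the jaws open and shut, and the axes are right-handed (so a half turn about x gives the same grasp; the last joint's range is limited). The gripper opens to 85 mm and grips with 20 to 120 N. Pads are 22 mm wide; open, the fingers measure 114 mm over their backs; the gripper's body (76 mm by 85 mm) begins 54 mm behind the grasp point. The pads swing forward as they close: fully open they stand 13 mm farther back than shut.
Start: joints at [-1.208, 0.333, 0.04, 1.465, -0.013, 1.343, -0.059], TCP at [289.611, 581.885, 256.308] pointing down, gripper open.
Joint ranges: [-2.58, 2.58], [-0.38, 2.09], [-1.3, 1.39], [0.25, 2.4], [-1.5, 4.64], [0.08, 2.09], [-2.65, 2.65]. Speed limits (rad/s): [2.22, 2.22, 2.79, 2.79, 3.14, 3.14, 3.14].

## Interface

Orientations are given as a 3x3 rotation matrix whose columns are the frame's x, y, z axes.
In Python, from cell import robot gives the robot as it stands.
- The arm moves only by the shell command python3 -m crank 'ROWS'. ROWS is JSON, a list of rows, each a list of 7 numbers: the turn, a rotation vector about the tool's x, y, z in rad, then the shift along the tool's x, y, z in mm, then the opening, from 0 (shut) to 1 (fully open). In form: [[wx, wy, wz, x, y, z, fingers], ...]. A call has 1 to 12 rows; each row is the pose to reach, as a shift and turn from the pose measured when the call began, along the tool's axes at that moment; what a row does not reach only later rows make up. A row lasts 1/10 s, in which the tool goes at most 50 mm and 8.59 degrees, less where a joint would pass 70% of its speed; a pose out of reach is approached as far as the arm can. A call with a gripper value outside its range is refused whole. The fingers move at their own pace and stop on an object; the grip force is fixed at half the most. Time passes only in rows, so rows that repeat a pose let the fingers close. It gives the time, the measured TCP pose, the force and the opening at its end, in the units of the state.
- robot.observe(): the state, without advancing time (a new reading comes with each control period).
- robot.read_camera(name): name is "scene" or "top" or "wrist"; returns a dict with "pixels" (420x560x3 uint8, red, green, blue), "fov_y" (degrees; the focal length in pixels is half the picture's height over the tangent of half this angle, whatever the lens; pixels are square), "cx", "cy" (the principal point, pixels), "R" (3x3) and "t" (3): a world point X has camera coordinates R X + t. Camera axes: x right, y down, z forward; pixel columns grow to the right and rows downward; lengths in mm; the calibration is good to about 2 mm. A picture is of the moment at which its call begins. There is no depth.
- robot.close_job(): hands the job in, once; it reports no verdict.
Trained networks look in the newest picture that a camera, given by its name, has taken for a name from the list of things; names that differ only in an ending like _2 or _b are one class to them, and where a whole thing is asked for, a point or a joint stands for the part that bears it (a point fixed in the world has none). Each returns a list of dicts, best first, with "confidence" (0 to 1); they miss things now and then, are a little off and sometimes report something else, mostly with a low value. They report only what shows in the picture. A call takes as long as a camera call. They do not tell look-alikes from the thing itself.
- robot.search_frame(camera, thing): "xyz" ([x, y, z] in mm, in the coordinates of the camera as it stood for that picture, good to about 4 mm: the middle of the surface that is visible of it).
- robot.mark_of(camera, thing): "xyz" ([x, y, z] in mm, in the coordinates of the camera as it stood for that picture, good to about 4 mm: a listed point, or the origin of a listed thing).
The state is a dict: "time_s": time; "qpos": joint angles; "joint_vel": joint speeds; "joint_efforts": joint torques, N m; "ee_pos": TCP position; "tool_rot": TCP orientation; "contact_force": force on the tool from outside, world axes, zero at the start; "torque": the same for the moment, N m; "finger_gap": finger opening in mm.
Only numpy, scipy, OpenCV 4.12 (cv2) and the standard library are available. Lean on these libraries where they do the work, as an engineer would, in place of code of your own. Each camera call takes 0.05 s, during which the arm holds its last target. There are 200 camera calls.

## Task

The front panel of the open amplifier case leans inwards on its finger-tight screws: take the engineer's square from the rubber mat, press its stock flat on the case floor and its blade against the inside of the panel, gently pushing the panel upright until the corner is flush with no gap on either face, and hold it pressed on both faces for two seconds. Use the square, not the gripper, to push the panel; never push the panel hard (20 N spoils it) or knock the square down on the floor, and do not touch the circuit board. Then stand the square upright on the mat again, leaving the panel square to the floor and everything else where it was.

Things in the scene. Friction and masses are not known exactly. Their poses are not given: they have to be found in the camera images.
- stock (a point): Plain steel engineer's square, 260 g, standing on its stock: a bar 80 long, 18 thick, 20 high, with a blade rising at one end (the heel). Point: grip point half-way up the stock (10 above its underside), mid-thickness, 50 from the heel face, 30 from the toe; nothing is above it. x along the stock towards the heel, y across its thickness, z up.
- heel (a point): Outer corner of the square: foot of its heel face, mid-thickness; axes as for stock (stock +50 in x, -10 in z).
- toe (a point): The square's other end: underside edge of the stock, mid-thickness, 80 from the heel; axes as for stock.
- blade_top (a point): Top of the blade's outer edge, 70 straight above the heel. The blade is a strip 20 wide along the stock and 5 thick; its outer edge is flush with the stock's heel face. Axes as for stock.
- mat: Fixed black rubber mat 130 (x) by 190 (y), 3 thick, on the bench; the square stands on its half with negative y at the start, a solder reel on the other. Origin: centre of its underside; its top is 3 above it.
- pan: Level floor of the open instrument case (cream steel, fixed), 250 wide. Origin: on its upper face, 12 above the bench; x points square to the front panel, z up. Slotted holes: the foot of the panel's inner face stands somewhere from x = +86 to +106. Rear wall (70 high) at x = -100, flanges 14 high at the sides. Half y < 0 holds the circuit board and transformer; half y > 0 only the screw dish, at the rear.
- bay (a point): Point on the case floor in the middle of the empty half's width (y = +60 in pan's frame, at least 50 free on each side), at x = +20, so 66 to 86 from the foot of the front panel: the square, stood here on its grip point with its heel to the panel, clears the leaning panel. Axes as for pan.
- panel (a joint): Lean of the aluminium front panel (250 wide, 70 high, 3 thick), rad: 0 = upright, + inwards (about 0.05 to 0.12 at first); it can also be pushed too far out. It turns about its bottom inner edge, at floor level, on finger-tight screws: 2 to 3 N at its top moves it, and it stays where left. Its foot does not slide, but see pan for where it stands. A push over 20 N spoils it.
- board: Green circuit board with its parts, 95 x 98, up to 32 above the case floor, in the case's other half; delicate. Origin: centre of its underside, on the floor.
- head_box: gold-painted electrode input box, 130 wide and 30 high, a bystander; origin: centre of its underside
- black_box: plain black plastic box 110 x 70 x 45, a bystander; origin: centre of its underside
- solder: grey solder reel, 40 diameter, 40 high, standing on the mat beside the square, a bystander; origin: centre of its underside
- screwdriver: black-handled screwdriver 170 long, lying, a bystander
- meter: grey hand-held meter 150 x 75 x 35, lying, a bystander; origin: centre of its underside
- bracket: small dark steel angle bracket, legs 50 long, 30 wide and 3 thick, a bystander, not the square; origin at its corner
- screw_jar: clear jar with a white cap, 56 diameter, 70 high, a bystander; origin: centre of its underside
- screw_dish: small steel bowl 42 across and 18 high, standing on the case floor near the rear wall, in the empty half, a bystander; origin: centre of its underside
Mind the look-alikes: they are no part of the job. What is shaped like the part that bears stock but blue or brown is not meant. Of the things that look like the mat, the smaller one is meant.

How it is judged:
By the outcome, as a careful person would: the job done as asked, in the order asked, and still so for the second after the job is handed in, with the robot touching nothing.
It also fails if it takes over 72 s, if anything falls off the work surface, if the arm or the gripper's body presses on something with over 40 N, if the wrist force passes 120 N, or if a joint passes its speed limit or range.

## Working session

There is one attempt and no reset: what is moved stays moved. The work goes in short steps, Python scripts to look and compute and a shell command to move; the robot and the scene stay as the last step left them, time stands still between calls to the robot, and variables do not carry over. Pictures are saved under pics/ and viewed, about 8 in all and at most 12, crops included, and the job is handed in when it is done.

```bash
ls; mkdir -p pics
cat > h.py <<'E'
import numpy as np, cv2
from cell import robot
def cam(n,save=None):
    c=robot.read_camera(n); c['f']=c['pixels'].shape[0]/2/np.tan(np.radians(c['fov_y'])/2)
    c['R']=np.array(c['R']);c['t']=np.array(c['t'])
    if save: cv2.imwrite('pics/'+save,c['pixels'][:,:,::-1])
    return c
def w(c,p): return c['R'].T@(np.array(p)-c['t'])
def px(c,X):
    p=c['R']@np.array(X)+c['t']; return c['cx']+c['f']*p[0]/p[2], c['cy']+c['f']*p[1]/p[2]
def onz(c,u,v,z):
    d=c['R'].T@np.array([(u-c['cx'])/c['f'],(v-c['cy'])/c['f'],1]); o=-c['R'].T@c['t']
    return o+d*(z-o[2])/d[2]
E
python3 - <<'E'
from h import *
np.set_printoptions(precision=1,suppress=True)
o=robot.observe();print(o['time_s'],o['ee_pos'],o['tool_rot'],o['contact_force'],o['finger_gap'])
ims=[]
for n in('scene','top'):
    c=cam(n,n+'.png'); ims.append(c['pixels'])
    print(n,-c['R'].T@c['t'],c['f'])
    for th in('stock','heel','toe','blade_top','mat','pan','bay','board','screw_dish','solder','panel'):
        r=robot.mark_of(n,th) if th!='panel' else robot.search_frame(n,th)
        print(th,[(round(q['confidence'],2),w(c,q['xyz']).round(),np.round(px(c,w(c,q['xyz'])))) for q in r])
E
```

```text
pics
0.0 [289.4 581.5 255.4] [[-0.   0.4  0.9]
 [-0.   0.9 -0.4]
 [-1.  -0.   0. ]] [0.3 0.3 0.2] 84.89476876736845
scene [1343.8  820.3  979.4] 479.77056825722843
stock [(0.63, array([638., 206.,  11.]), array([295., 281.])), (0.59, array([461., 167.,  13.]), array([324., 243.])), (0.58, array([299., 174.,   8.]), array([357., 220.]))]
heel [(0.9, array([622., 258.,  -2.]), array([313., 290.])), (0.72, array([320., 217.,   5.]), array([364., 229.])), (0.69, array([508., 167.,   5.]), array([314., 252.])), (0.28, array([508., 166.,  73.]), array([314., 235.]))]
toe [(0.73, array([275., 152.,   2.]), array([356., 215.])), (0.63, array([426., 166.,   3.]), array([331., 239.]))]
blade_top [(0.88, array([617., 249.,  73.]), array([313., 268.])), (0.77, array([507., 165.,  71.]), array([314., 235.]))]
mat [(0.79, array([474., 191.,   3.]), array([327., 251.])), (0.67, array([ 178., -306.,    2.]), array([275., 155.]))]
pan [(0.87, array([ 515., -159.,   12.]), array([237., 207.]))]
bay [(0.62, array([515., -93.,  14.]), array([251., 215.])), (0.46, array([508., 167.,  74.]), array([315., 
[... 944 characters left out ...]
rray([194., 171.])), (0.59, array([324., 217.,  71.]), array([204., 268.]))]
mat [(0.69, array([ 181., -303.,   -1.]), array([374., 313.])), (0.62, array([469., 185.,  -0.]), array([219., 222.]))]
pan [(0.95, array([ 520., -159.,    9.]), array([326., 205.])), (0.52, array([549., 536.,  -0.]), array([110., 198.]))]
bay [(0.71, array([516., -98.,  15.]), array([307., 207.]))]
board [(0.67, array([ 573., -208.,   15.]), array([341., 189.]))]
screw_dish [(0.62, array([ 426., -104.,   16.]), array([309., 235.]))]
solder [(0.48, array([509., 255.,   1.]), array([197., 210.]))]
panel [(0.85, array([ 602., -122.,   56.]), array([316., 177.])), (0.51, array([769.,  28.,  29.]), array([267., 129.]))]
```

Run:
```python
import cv2,numpy as np
a=cv2.imread('pics/scene.png')[140:330,150:410];b=cv2.imread('pics/top.png')[110:330,90:400]
a=cv2.resize(a,(560,409),interpolation=3);
cv2.imwrite('pics/ab.png',cv2.resize(cv2.imread('pics/scene.png')[150:320,190:410],(776,600),interpolation=3))
cv2.imwrite('pics/bb.png',cv2.resize(b,(800,568),interpolation=3))
```

```text
(no output)
```

View pics/ab.png

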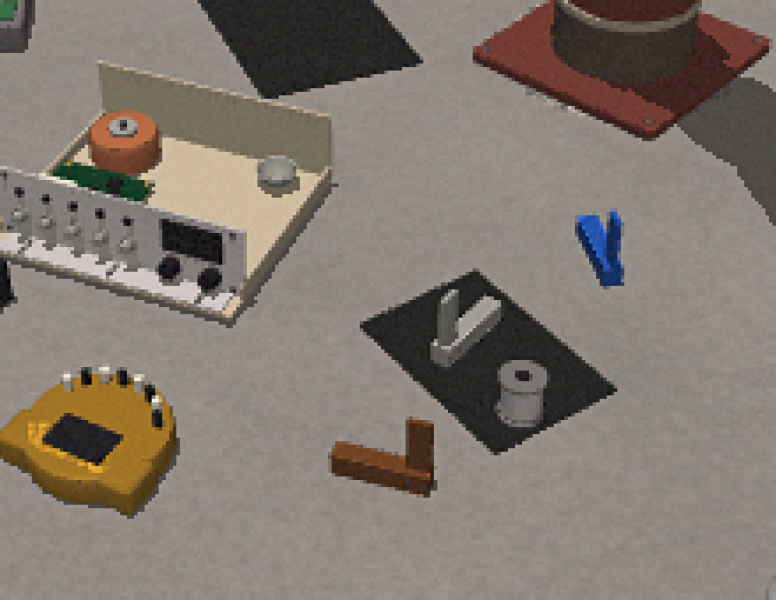

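View pics/bb.png

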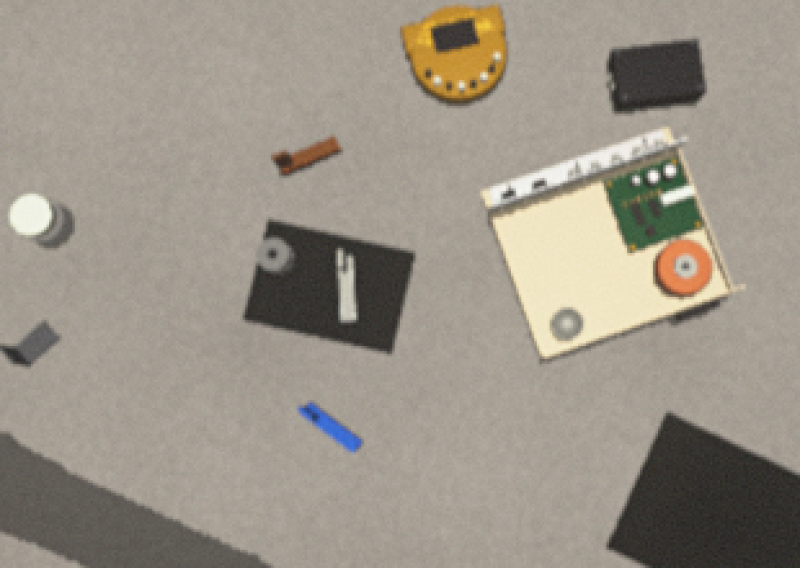

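The grey square stands on the small mat near (460,167), with its heel towards +x. The blue and brown squares are decoys. The case is at about (518,-159), yawed about +18°, with its panel on the +x side. Next is a helper that turns a world target into a row, then a move above the square.

```bash
cat >> h.py <<'E'
from scipy.spatial.transform import Rotation as Ro
def row(pos,yaw):
    """shift/turn for tool down, tool z along yaw (deg)"""
    o=robot.observe(); R=np.array(o['tool_rot']); a=np.radians(yaw)
    z=np.array([np.cos(a),np.sin(a),0]); x=np.array([0,0,-1.]); T=np.c_[x,np.cross(z,x),z]
    wv=Ro.from_matrix(R.T@T).as_rotvec(); d=R.T@(np.array(pos)-o['ee_pos'])
    print('row',wv.round(4),d.round(2),'| F',np.round(o['contact_force'],1),'t',round(o['time_s'],2),'ee',np.round(o['ee_pos'],1),'zyaw',np.degrees(np.arctan2(R[1,2],R[0,2])).round(2),'gap',round(o['finger_gap'],1))
E
python3 - <<'E'
from h import *
print(robot.tcp_to_tips); row((430,167,200),2)
E
```

```text
25.0
row [-0.4967 -0.      0.    ] [  56.32 -308.87  310.56] | F [ 0.6 -0.1 -0.2] t 1.2 ee [289.6 581.9 256.3] zyaw -26.46 gap 85.5
```

```bash
python3 -m crank '[[-0.497,0,0,56,-309,311,1],[-0.497,0,0,56,-309,311,1],[-0.497,0,0,56,-309,311,1],[-0.497,0,0,56,-309,311,1],[-0.497,0,0,56,-309,311,1],[-0.497,0,0,56,-309,311,1],[-0.497,0,0,56,-309,311,1],[-0.497,0,0,56,-309,311,1],[-0.497,0,0,56,-309,311,1],[-0.497,0,0,56,-309,311,1],[-0.497,0,0,56,-309,311,1],[-0.497,0,0,56,-309,311,1]]'
cat > look.py <<'E'
from h import *
import sys
np.set_printoptions(precision=1,suppress=True)
c=cam('wrist',sys.argv[1]); print('cam',-c['R'].T@c['t'],'axis',c['R'][2])
for th in sys.argv[2:]:
    print(th,[(round(q['confidence'],2),w(c,q['xyz']),np.round(px(c,w(c,q['xyz'])))) for q in robot.mark_of('wrist',th)])
row((430,167,200),2)
E
python3 look.py w1.png stock heel toe blade_top mat
```

```text
time_s: 2.4
ee_pos: [430.1, 167.9, 200.5]
tool_rot: [[0.0, -0.037, 0.999], [0.0, 0.999, 0.037], [-1.0, 0.0, 0.0]]
contact_force: [1.0, -0.7, 0.1]
finger_gap: 85.5
cam [362.6 165.  318.3] axis [ 0.3  0.  -1. ]
stock [(0.92, array([458. , 164.1,  13.5]), array([282., 221.])), (0.61, array([294.5, 182. ,   8. ]), array([311.,  26.]))]
heel [(0.83, array([322.2, 212.8,  -1.9]), array([344.,  66.])), (0.71, array([619.3, 250.8,   1.8]), array([358., 364.])), (0.63, array([512.9, 163.7,   1.7]), array([280., 270.])), (0.38, array([429.3, 161.9,   3.1]), array([281., 188.]))]
toe [(0.8, array([431.2, 161.7,   0.1]), array([281., 189.]))]
blade_top [(0.73, array([324.5, 219.8,  74.5]), array([374.,  55.])), (0.59, array([506.8, 166. ,  70.5]), array([281., 301.])), (0.48, array([509.5, 250.9,   5.4]), array([369., 272.]))]
mat [(0.75, array([475.6, 188.4,   0.8]), array([307., 235.]))]
row [ 0. -0.  0.] [ 0.3 -0.3 -0.2] | F [ 0.6 -0.5  0.3] t 2.7 ee [430.2 167.3 200.3] zyaw 2.09 gap 85.3
```

View pics/w1.png

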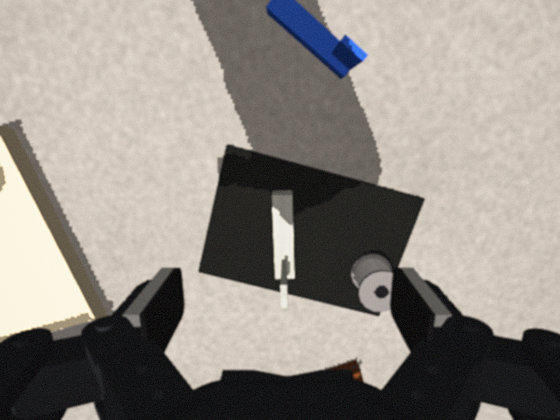

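The wrist view shows the square's stock from the toe at (283,190) to the heel at (285,278), with the blade top at (284,305). The solder reel is at (375,285). Next I'll refine this from pixels.

```bash
cat > seg.py <<'E'
from h import *
np.set_printoptions(precision=1,suppress=True)
c=cam('wrist'); p=c['pixels'].astype(int)
for z,vs in ((23,range(192,262,6)),):
  L=[]
  for v in vs:
    s=p[v,255:315].mean(1); m=np.where(s>65)[0]+255
    if len(m)<5: continue
    m=m[abs(m-np.median(m))<16]
    a=onz(c,m.min()-.5,v,z);b=onz(c,m.max()+.5,v,z);L.append([*a[:2],*b[:2],a[1]-b[1]])
  L=np.array(L);print(L); 
  mx=(L[:,0]+L[:,2])/2;my=(L[:,1]+L[:,3])/2;k=np.polyfit(mx,my,1);print('yaw',np.degrees(np.arctan(k[0])),'y@458',np.polyval(k,458))
for v in list(range(186,196))+list(range(270,312)): print(v,p[v,277:292].mean(1).astype(int)[[2,5,8,11]],onz(c,283,v,23)[0].round(1),onz(c,283,v,73)[0].round(1),onz(c,283,v,3)[0].round(1))
E
python3 seg.py
```

```text
[[428.9 155.2 428.3 170.8 -15.6]
 [434.3 153.6 433.6 172.8 -19.1]
 [439.7 153.8 439.  173.  -19.2]
 [445.1 153.9 444.4 173.2 -19.3]
 [450.6 154.  449.9 173.4 -19.4]
 [456.2 154.2 455.5 173.7 -19.5]
 [461.7 155.2 461.  174.8 -19.6]
 [467.4 155.3 466.7 175.  -19.7]
 [473.1 155.5 472.4 176.1 -20.7]
 [478.9 155.6 478.1 176.4 -20.8]
 [484.7 156.6 484.  176.6 -20. ]
 [490.6 156.8 489.8 176.9 -20.1]]
yaw 3.8663881373287103 y@458 164.62014180708218
186 [22 18 22 14] 423.3 413.0 427.4
187 [19 23 23 16] 424.2 413.8 428.3
188 [23 20 16 16] 425.1 414.5 429.3
189 [26 32 33 29] 425.9 415.2 430.2
190 [43 56 51 58] 426.8 416.0 431.2
191 [69 77 77 75] 427.7 416.7 432.1
192 [81 86 78 84] 428.6 417.4 433.1
193 [82 85 88 82] 429.5 418.2 434.0
194 [92 87 88 92] 430.4 418.9 434.9
195 [106 103 106 107] 431.3 419.6 435.9
270 [232 138  87 115] 502.2 478.6 511.7
271 [232 130  86 113] 503.2 479.4 512.7
272 [232 125  81 109] 504.2 480.3 513.8
273 [230 123  83 113] 505.2 481.1 514.9
274 [233 124  84 135] 506.3 481.9 516.0
275 [232 123  85 170] 507.3 482.8 517.1
276 [233 121  83 195] 508.3 483.6 518.1
277 [229 12
[... 672 characters left out ...]
6] 526.9 499.1 538.0
295 [202 224 226 192] 527.9 499.9 539.1
296 [201 226 227 205] 529.0 500.8 540.2
297 [201 226 232 209] 530.0 501.7 541.4
298 [199 227 233 207] 531.1 502.6 542.5
299 [206 228 232 210] 532.1 503.4 543.6
300 [207 227 234 212] 533.2 504.3 544.8
301 [208 227 234 209] 534.3 505.2 545.9
302 [202 229 231 210] 535.3 506.1 547.0
303 [202 227 235 218] 536.4 507.0 548.2
304 [206 230 233 220] 537.5 507.9 549.3
305 [205 229 233 220] 538.5 508.7 550.4
306 [206 225 232 214] 539.6 509.6 551.6
307 [205 214 221 208] 540.7 510.5 552.7
308 [207 205 212 202] 541.7 511.4 553.9
309 [207 202 198 193] 542.8 512.3 555.0
310 [210 202 195 197] 543.9 513.2 556.2
311 [207 205 202 199] 545.0 514.1 557.3
```

Run:
```python
from h import *
row((457,165,100),3.5)
```

```text
row [-0.025  -0.0001  0.0001] [100.3   -3.12  26.7 ] | F [-0.2  0.6 -0.4] t 2.75 ee [430.2 167.2 200.3] zyaw 2.07 gap 85.0
```

```bash
python3 -m crank '[[-0.025,0,0,40,-3.1,26.7,1],[-0.025,0,0,80,-3.1,26.7,1],[-0.025,0,0,110,-3.1,26.7,1],[-0.025,0,0,130,-3.1,26.7,1],[-0.025,0,0,150,-3.1,26.7,1],[-0.025,0,0,160,-3.1,26.7,1],[-0.025,0,0,167,-3.1,26.7,1],[-0.025,0,0,169,-3.1,26.7,1],[-0.025,0,0,169,-3.1,26.7,1]]'
python3 look.py w2.png stock heel toe
```

```text
time_s: 3.65
ee_pos: [457.3, 165.2, 31.7]
tool_rot: [[0.0, -0.061, 0.998], [0.0, 0.998, 0.061], [-1.0, 0.0, 0.0]]
contact_force: [-0.2, -0.7, 0.4]
finger_gap: 85.5
cam [389.9 160.6 149.5] axis [ 0.3  0.  -1. ]
stock [(0.88, array([459.4, 162.2,  10.5]), array([281., 278.]))]
heel [(0.9, array([513. , 170.6,   3.5]), array([292., 370.]))]
toe [(0.74, array([429.2, 158.9,   2.7]), array([277., 206.]))]
row [ 0.  0. -0.] [-168.     3.5  -27.1] | F [-0.3 -0.4 -0.5] t 3.85 ee [457.4 165.3  32. ] zyaw 3.5 gap 85.4
```

View pics/w2.png

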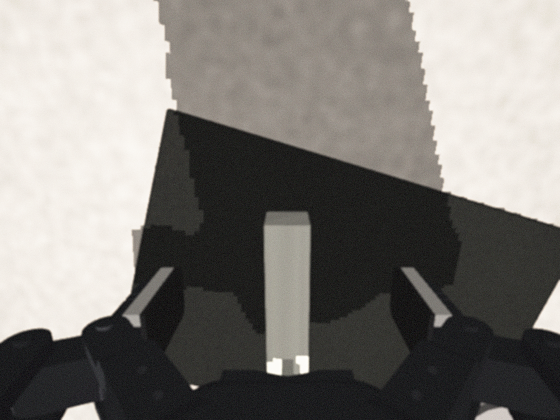

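The square is centred between the pads: its stock is at column 287 and the pad mid-point is about 285, with the sides parallel. Closing the fingers now.

```bash
python3 -m crank '[[0,0,0,0.5,0,0,0.5],[0,0,0,0.5,0,0,0.25],[0,0,0,0.5,0,0,0.1],[0,0,0,0.5,0,0,0],[0,0,0,0.5,0,0,0],[0,0,0,0.5,0,0,0],[0,0,0,0.5,0,0,0],[0,0,0,0.5,0,0,0]]'
python3 - <<'E'
from h import *
row((457,165,60),3.5)
E
```

```text
time_s: 4.65
ee_pos: [457.5, 165.3, 31.7]
tool_rot: [[0.001, -0.061, 0.998], [0.001, 0.998, 0.061], [-1.0, 0.001, 0.001]]
contact_force: [-1.3, -1.0, 4.5]
finger_gap: 16.3
row [ 0.      0.0011 -0.0006] [-28.31  -0.22  -0.5 ] | F [-1.3 -1.   4.5] t 4.65 ee [457.5 165.3  31.7] zyaw 3.5 gap 16.3
```

```bash
python3 -m crank '[[0,0,0,-10,0,0,0],[0,0,0,-40,0,0,0],[0,0,0,-80,0,0,0],[0,0,0,-130,0,0,0],[0,0,0,-180,0,0,0],[0,0,0,-180,0,0,0]]'
python3 - <<'E'
from h import *
row((470,-105,220),18.3)
E
```

```text
time_s: 5.25
ee_pos: [460.3, 166.2, 218.8]
tool_rot: [[0.01, -0.061, 0.998], [0.006, 0.998, 0.061], [-1.0, 0.006, 0.011]]
contact_force: [1.7, 0.5, -3.0]
finger_gap: 16.3
row [-0.2588  0.0115 -0.0043] [  -2.86 -271.31   -6.69] | F [ 1.7  0.5 -3. ] t 5.25 ee [460.3 166.2 218.8] zyaw 3.47 gap 16.3
```

```bash
python3 -m crank '[[-0.259,0.011,-0.004,-3,-271,-6.7,0],[-0.259,0.011,-0.004,-3,-271,-6.7,0],[-0.259,0.011,-0.004,-3,-271,-6.7,0],[-0.259,0.011,-0.004,-3,-271,-6.7,0],[-0.259,0.011,-0.004,-3,-271,-6.7,0],[-0.259,0.011,-0.004,-3,-271,-6.7,0],[-0.259,0.011,-0.004,-3,-271,-6.7,0],[-0.259,0.011,-0.004,-3,-271,-6.7,0],[-0.259,0.011,-0.004,-3,-271,-6.7,0]]'
python3 look.py w3.png stock heel toe blade_top pan bay board screw_dish
python3 - <<'E'
from h import *
np.set_printoptions(precision=1,suppress=True)
for n in('scene','top'):
  c=cam(n,n+'2.png')
  for th in('pan','bay','board','screw_dish'): print(n,th,[(round(q['confidence'],2),w(c,q['xyz'])) for q in robot.mark_of(n,th)])
row((470,-105,220),18.3)
E
```

```text
time_s: 6.15
ee_pos: [469.8, -103.3, 219.7]
tool_rot: [[-0.0, -0.316, 0.949], [0.001, 0.949, 0.316], [-1.0, 0.001, -0.0]]
contact_force: [0.3, 1.0, -1.5]
finger_gap: 16.2
cam [ 405.9 -125.5  337.5] axis [ 0.3  0.1 -1. ]
stock [(0.93, array([ 472. , -107. ,  200.1]), array([279., 278.]))]
heel [(0.89, array([522.3, -85.9, 189.5]), array([289., 366.])), (0.73, array([ 443.3, -111.4,  190.3]), array([290., 208.]))]
toe [(0.57, array([ 443.3, -112.5,  190.3]), array([288., 207.]))]
blade_top []
pan [(0.74, array([ 521. , -157.3,   15.6]), array([218., 220.]))]
bay [(0.37, array([ 521.1, -158.9,   16.3]), array([216., 220.]))]
board [(0.9, array([ 569.9, -211.2,   13.5]), array([153., 248.]))]
screw_dish [(0.95, array([ 426.1, -105. ,   14.7]), array([301., 142.]))]
row [ 0.3  0.  -0. ] [ 20.2 270.3  47.4] | F [ 0.3 -0.2 -2.1] t 6.6 ee [ 470.  -104.5  220.2] zyaw 18.33 gap 16.7
scene pan [(0.92, array([ 518.4, -157.1,   10.7]))]
scene bay [(0.8, array([515.4, -91.9,  14.3]))]
scene board [(0.54, array([ 569.6, -213.3,   12.3]))]
scene screw_dish [(0.51, array([ 423.7, -101.9,   12.3]))]
top pan []
top bay [(0.59, array([516.3, -95.7,  13.1]))]
top board [(0.53, array([ 397.1, -565.4,   -0.2])), (0.37, array([768.4,  27.4,  -0.5]))]
top screw_dish []
row [ 0.  0. -0.] [ 0.2 -0.3 -0.1] | F [ 0.4 -0.5 -2.7] t 7.1 ee [ 470.  -104.7  220.2] zyaw 18.31 gap 16.6
```

View pics/w3.png

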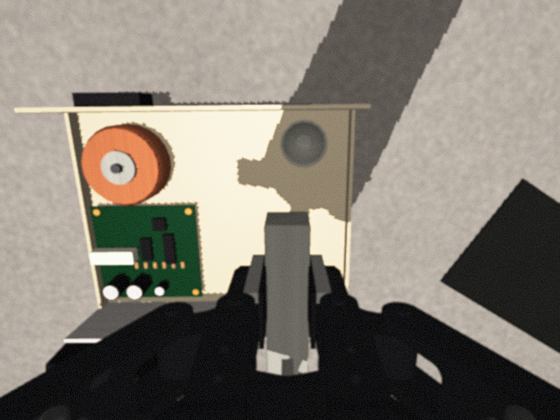

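The wrist view shows the held stock at (288,210)–(288,370). The case rear-wall edge is a nearly horizontal line at row about 107, the right flange is at column about 350, and the dish is at (303,142). Next I'll fit the case yaw from these edges.

```bash
cat > fit.py <<'E'
from h import *
np.set_printoptions(precision=2,suppress=True)
c=cam('wrist','w4.png'); p=c['pixels'].astype(float); g=cv2.GaussianBlur(p[:,:,0]-p[:,:,2],(0,0),1) # cream-ness
def sub(s,i0):
    d=np.diff(s); return d,i0
def vedge(cols,r0,r1,z,sign,name,ch=None):
    G=g if ch is None else ch; P=[]
    for u in cols:
        d=sign*np.diff(G[r0:r1,u]); k=int(d.argmax()); 
        if 0<k<len(d)-1: k=k+0.5*(d[k-1]-d[k+1])/(d[k-1]-2*d[k]+d[k+1]+1e-9)
        P.append(onz(c,u,r0+k+.5,z)[:2])
    P=np.array(P); k=np.polyfit(P[:,1],P[:,0],1); r=P[:,0]-np.polyval(k,P[:,1]); m=abs(r)<2*np.median(abs(r))+.2; k=np.polyfit(P[m,1],P[m,0],1)
    print(name,'yaw',np.degrees(np.arctan(-k[0])),'rms',r[m].std(),'n',m.sum(), 'x at y-130:',np.polyval(k,-130))
def hedge(rows,c0,c1,z,sign,name,G=None):
    G=g if G is None else G;P=[]
    for v in rows:
        d=sign*np.diff(G[v,c0:c1]); k=int(d.argmax())
        if 0<k<len(d)-1: k=k+0.5*(d[k-1]-d[k+1])/(d[k-1]-2*d[k]+d[k+1]+1e-9)
        P.append(onz(c,c0+k+.5,v,z)[:2])
    P=np.array(P); k=np.polyfit(P[:,0],P[:,1],1); r=P[:,1]-np.polyval(k,P[:,0]); m=abs(r)<2*np.median(abs(r))+.2; k=np.polyfit(P[m,0],P[m,1],1)
    print(name,'yaw',np.degrees(np.arctan(k[0])),'rms',r[m].std(),m.sum(),'y at 500',np.polyval(k,500))
gray=cv2.GaussianBlur(p.mean(2),(0,0),1)
vedge(range(25,70),98,116,82,1,'rear top outer L')
vedge(list(range(25,70))+list(range(170,280)),98,116,82,1,'rear top outer all')
vedge(range(185,275),98,118,82,-1,'rear top inner')
hedge(range(215,280),335,365,26,-1,'right flange outer')
hedge(range(215,280),335,365,26,1,'flange up')
# floor->panel foot at left and right
for u in (208,216,224,232,318,326,334,342): print(u,[tuple(int(x) for x in p[v,u]) for v in range(286,306,2)])
# held stock edges at z=200: yaw of stock vs tool
for th in range(1): hedge(range(225,330),255,285,202.5,-1,'stock L',gray); hedge(range(225,330),295,320,202.5,1,'stock R',gray)
E
python3 fit.py
python3 - <<'E'
import cv2
a=cv2.imread('pics/w4.png')[240:360,60:380];cv2.imwrite('pics/w4c.png',cv2.resize(a,(800,300),interpolation=2))
E
```

```text
rear top outer L yaw 19.268732239805917 rms 0.05328345627036382 n 45 x at y-130: 399.69595365246624
rear top outer all yaw 19.050940292756962 rms 0.06718133146176501 n 155 x at y-130: 400.3604121654988
rear top inner yaw 18.99429686199841 rms 0.07579504357976999 n 90 x at y-130: 405.7985190419176
right flange outer yaw 19.089510975665192 rms 0.23664340932331146 63 y at 500 -30.263554017347275
flange up yaw 15.080251394752263 rms 1.2165680275080142 62 y at 500 -38.04712039636206
208 [(245, 237, 205), (246, 237, 208), (245, 236, 207), (240, 230, 192), (152, 140, 116), (141, 128, 106), (146, 129, 108), (128, 121, 103), (97, 95, 90), (95, 91, 88)]
216 [(245, 237, 210), (246, 237, 211), (247, 238, 213), (216, 198, 164), (145, 132, 106), (144, 132, 108), (142, 131, 107), (120, 109, 93), (71, 67, 63), (53, 54, 50)]
224 [(246, 237, 210), (247, 239, 213), (247, 239, 214), (237, 219, 185), (121, 111, 88), (36, 36, 34), (16, 14, 14), (14, 16, 14), (14, 14, 19), (22, 23, 24)]
232 [(12, 13, 17), (15, 18, 19), (17, 12, 19), (13, 15, 17), (8, 11, 11), (24, 24, 25), (26, 27, 25), (11, 11, 16), (19, 16, 17), (22, 15, 19)]
318 [(80, 76, 72), (81, 80, 76), (76, 71, 69), (88, 86, 87), (107, 106, 101), (117, 112, 111), (117, 110, 108), (104, 101, 96), (97, 97, 92), (42, 42, 40)]
326 [(79, 75, 72), (84, 81, 79), (82, 80, 79), (83, 80, 77), (48, 45, 44), (15, 12, 15), (13, 11, 10), (13, 16, 23), (19, 17, 18), (18, 23, 20)]
334 [(20, 18, 17), (20, 22, 24), (18, 20, 20), (18, 18, 21), (17, 16, 21), (15, 17, 17), (14, 12, 19), (22, 22, 23), (27, 26, 26), (10, 13, 12)]
342 [(23, 23, 20), (10, 20, 21), (16, 18, 18), (8, 8, 11), (24, 23, 24), (11, 10, 7), (16, 12, 18), (14, 15, 16), (20, 22, 24), (20, 21, 19)]
stock L yaw 15.823052044481017 rms 0.6192727006757527 83 y at 500 -108.04295553328234
stock R yaw 21.322704101654857 rms 0.7814186544727252 105 y at 500 -82.32283781620097
```

View pics/w4c.png

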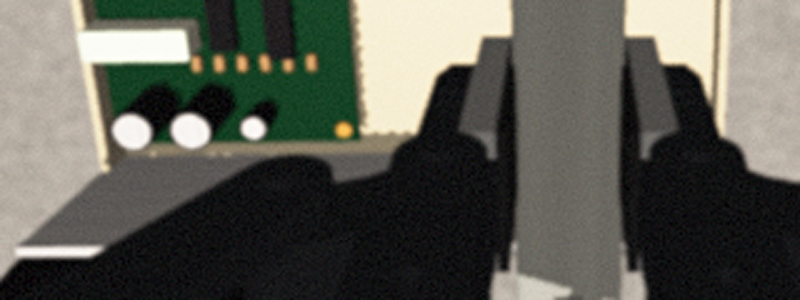

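Run:
```python
from h import *
c=cam('wrist'); n=np.array([.9455,.3256]);t=np.array([-.3256,.9455]);o=np.array([519.5,-157])
for u,v in((208,292.5),(208,301),(216,301),(324,293)): X=onz(c,u,v,12)[:2]; print(u,v,X,n@(X-o),t@(X-o))
row((514.2,-95.4,220),18.8)
```

```text
208 292.5 [ 602.34978407 -148.29093994] 81.170140790964 -18.74147340237931
208 301 [ 611.94997023 -145.76670014] 91.06900929078505 -19.480625290366326
216 301 [ 609.32302014 -137.80794592] 91.17659835606786 -11.100288224694793
324 293 [565.0857952  -33.54720297] 83.29760007264265 101.88188467978685
row [-0.0085  0.0006 -0.0002] [ 0.2  -5.07 44.88] | F [-0.2 -0.8 -2.3] t 7.2 ee [ 470.  -104.7  220.2] zyaw 18.31 gap 16.9
```

```bash
python3 -m crank '[[-0.0085,0,0,0,-5,44.9,0],[-0.0085,0,0,30,-5,44.9,0],[-0.0085,0,0,70,-5,44.9,0],[-0.0085,0,0,110,-5,44.9,0],[-0.0085,0,0,140,-5,44.9,0],[-0.0085,0,0,155,-5,44.9,0],[-0.0085,0,0,163,-5,44.9,0],[-0.0085,0,0,167,-5,44.9,0],[-0.0085,0,0,170,-5,44.9,0],[-0.0085,0,0,172,-5,44.9,0],[-0.0085,0,0,172,-5,44.9,0]]'
python3 look.py w5.png stock heel toe
python3 - <<'E'
from h import *
np.set_printoptions(precision=1,suppress=True)
for n in('scene','top'):
  c=cam(n,n+'3.png')
  for th in('stock','heel','toe','blade_top'): print(n,th,[(round(q['confidence'],2),w(c,q['xyz'])) for q in robot.mark_of(n,th)])
row((514.2,-95.4,48),18.8)
E
```

```text
time_s: 8.3
ee_pos: [514.7, -95.3, 48.7]
tool_rot: [[0.001, -0.322, 0.947], [0.0, 0.947, 0.322], [-1.0, 0.0, 0.001]]
contact_force: [-0.4, -0.4, -3.2]
finger_gap: 16.4
cam [ 450.7 -117.9  166.3] axis [ 0.3  0.1 -1. ]
stock [(0.92, array([514.7, -95.3,  30.5]), array([289., 277.])), (0.7, array([ 490.6, -104.1,   17.9]), array([287., 212.]))]
heel [(0.91, array([567.5, -75.7,  21.8]), array([292., 373.]))]
toe [(0.68, array([ 488.3, -106.7,   18.3]), array([283., 205.]))]
row [ 0.3  0.  -0. ] [-151.4  275.5    4.7] | F [-0.1  0.4 -2.6] t 8.5 ee [514.6 -95.3  48.6] zyaw 18.8 gap 16.5
scene stock [(0.72, array([639. , 204.3,  12.4])), (0.63, array([519.2, -96.4,  29.5])), (0.5, array([297. , 169.2,   9.9]))]
scene heel [(0.74, array([621.1, 254.8,   2. ])), (0.71, array([ 428.7, -104.5,   13. ])), (0.58, array([561.3, -77.9,  22.3])), (0.48, array([321.9, 216.7,   4.3]))]
scene toe [(0.68, array([655.6, 180. ,   2.1])), (0.63, array([273.8, 152.6,   3.9])), (0.61, array([ 487.5, -101.6,   21.4])), (0.2, array([ 425.4, -101.7,   15.9]))]
scene blade_top [(0.58, array([616.8, 250.3,  75. ])), (0.58, array([506.4, 255.3,   1.8])), (0.53, array([326.6, 220.3,  76.2])), (0.46, array([561.8, -83.1,  90.9]))]
top stock [(0.59, array([293.8, 173.8,  11.6])), (0.46, array([642.7, 205.9,  10.9])), (0.18, array([ 584.5, -519.6,    0.4]))]
top heel [(0.55, array([ 735.5, -219.9,   -3.8])), (0.52, array([619.5, 251.4,   2.8])), (0.49, array([327.3, 214.7,  -2.3]))]
top toe [(0.68, array([647.8, 178.9,  -0.3])), (0.57, array([279.9, 157. ,  -3. ]))]
top blade_top [(0.67, array([621.4, 250.6,  69.8])), (0.49, array([327.2, 217. ,  73.5]))]
row [-0.  0. -0.] [ 0.2 -0.1 -0.1] | F [ 0.2 -0.2 -3.4] t 9.0 ee [514.3 -95.3  48.2] zyaw 18.8 gap 16.8
```

View pics/w5.png

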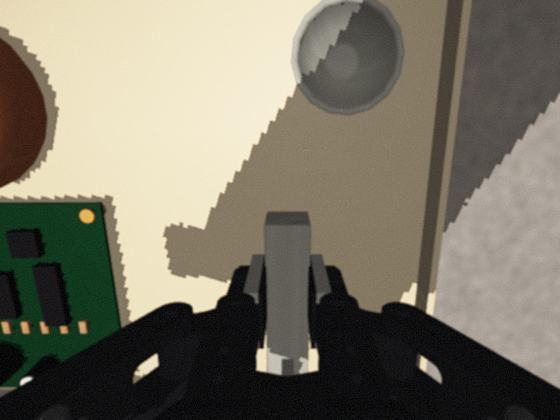

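The square hangs over the bay, clear of the dish, board and flange. Lowering it slowly.

```bash
python3 -m crank '[[0,0,0,1.5,0,0,0],[0,0,0,3,0,0,0],[0,0,0,4,0,0,0],[0,0,0,5,0,0,0],[0,0,0,5.5,0,0,0],[0,0,0,6,0,0,0],[0,0,0,6,0,0,0]]'
python3 - <<'E'
from h import *
for i in range(4): row((514.2,-95.4,41),18.8);robot.read_camera('wrist')
E
```

```text
time_s: 9.7
ee_pos: [514.2, -95.3, 42.1]
tool_rot: [[0.0, -0.322, 0.947], [0.0, 0.947, 0.322], [-1.0, 0.0, 0.0]]
contact_force: [0.5, -0.5, -2.7]
finger_gap: 16.5
row [-0.0001  0.0004 -0.0002] [ 1.1  -0.09 -0.06] | F [ 0.5 -0.5 -2.7] t 9.7 ee [514.2 -95.3  42.1] zyaw 18.8 gap 16.5
row [-0.0001  0.0005 -0.0002] [ 1.17 -0.06 -0.09] | F [-0.4 -0.8 -1.6] t 9.75 ee [514.3 -95.3  42.2] zyaw 18.8 gap 16.6
row [-0.      0.0006 -0.0001] [ 1.21 -0.05 -0.14] | F [-0.6  0.1 -3.3] t 9.8 ee [514.3 -95.3  42.2] zyaw 18.8 gap 16.4
row [ 0.      0.0006 -0.0002] [ 1.21 -0.1  -0.13] | F [-0.   0.4 -2.8] t 9.85 ee [514.3 -95.3  42.2] zyaw 18.8 gap 16.5
```

```bash
python3 -m crank '[[0,0,0,0.4,0,0,0],[0,0,0,0.8,0,0,0],[0,0,0,1.2,0,0,0],[0,0,0,1.2,0,0,0]]'; python3 -m crank '[[0,0,0,0.3,0,0,0],[0,0,0,0.6,0,0,0],[0,0,0,0.6,0,0,0]]' | grep -E 'ee_pos|cont';  python3 -m crank '[[0,0,0,0.3,0,0,0],[0,0,0,0.6,0,0,0],[0,0,0,0.6,0,0,0]]' | grep -E 'ee_pos|cont'
```

```text
time_s: 10.3
ee_pos: [514.2, -95.3, 40.9]
tool_rot: [[0.0, -0.322, 0.947], [0.0, 0.947, 0.322], [-1.0, 0.0, 0.0]]
contact_force: [-1.0, -1.2, -1.6]
finger_gap: 17.0
ee_pos: [514.3, -95.3, 40.7]
contact_force: [-2.3, 0.4, 4.8]
ee_pos: [514.3, -95.3, 40.7]
contact_force: [-5.8, 1.0, 10.9]
```

```bash
python3 -m crank '[[0,0,0,-0.5,0,0,0],[0,0,0,-0.7,0,1.5,0],[0,0,0,-0.7,0,4,0],[0,0,0,-0.7,0,6,0],[0,0,0,-0.7,0,8,0],[0,0,0,-0.7,0,9,0],[0,0,0,-0.7,0,10,0],[0,0,0,-0.7,0,10,0]]'; python3 -m crank '[[0,0,0,0,0,0.5,0],[0,0,0,0,0,1,0],[0,0,0,0,0,1.5,0],[0,0,0,0,0,2,0],[0,0,0,0,0,2,0]]' | grep -E 'ee_pos|cont'
python3 - <<'E'
from h import *
for i in range(4): row((514.2,-95.4,41),18.8);print(robot.observe()['torque']);cam('wrist','w6.png')
E
```

```text
time_s: 11.7
ee_pos: [523.8, -92.1, 41.4]
tool_rot: [[0.0, -0.322, 0.947], [0.001, 0.947, 0.322], [-1.0, 0.001, 0.001]]
contact_force: [0.2, 0.2, -2.5]
finger_gap: 16.3
ee_pos: [525.8, -91.4, 41.4]
contact_force: [-0.2, -0.2, -2.1]
row [-0.0001  0.0007 -0.0009] [  0.4   -0.07 -12.3 ] | F [-0.2 -0.2 -2.1] t 12.2 ee [525.8 -91.4  41.4] zyaw 18.8 gap 16.2
[-0.03731864  0.08439395  0.03312534]
row [-0.0002  0.0007 -0.0009] [  0.41  -0.04 -12.25] | F [-0.   0.5 -2.9] t 12.25 ee [525.8 -91.4  41.4] zyaw 18.79 gap 16.5
[ 0.00608156  0.03324244 -0.02188039]
row [-0.0001  0.0007 -0.0009] [  0.39  -0.06 -12.21] | F [ 0.1  0.2 -1.8] t 12.3 ee [525.7 -91.4  41.4] zyaw 18.79 gap 16.4
[-0.01315794  0.0170606  -0.03754673]
row [-0.0003  0.0007 -0.0009] [  0.39  -0.04 -12.2 ] | F [ 0.2 -0.5 -2.8] t 12.35 ee [525.7 -91.4  41.4] zyaw 18.79 gap 16.6
[-0.0245388   0.05021091 -0.00870399]
```

```bash
python3 -m crank '[[0,0,0,0.4,0,0,0],[0,0,0,0.7,0,0,0],[0,0,0,0.9,0,0,0],[0,0,0,0.9,0,0.5,0],[0,0,0,0.9,0,1,0],[0,0,0,0.9,0,1.5,0],[0,0,0,0.9,0,2,0],[0,0,0,0.9,0,2,0]]'
cat > st.py <<'E'
from h import *
n=np.array([.9466,.3223])
F=[];T=[];
for i in range(6):
    o=robot.observe();F.append(o['contact_force']);T.append(o['torque']);robot.read_camera('wrist')
F=np.mean(F,0);T=np.mean(T,0);e=np.array(o['ee_pos']);t=np.array([-n[1],n[0]]);R=np.array(o['tool_rot'])
print('t %.2f Fn %.2f Ft %.2f Fz %.2f | pitch mom %.3f yaw mom %.3f | n %.2f t %.2f z %.2f | pitch deg %.2f roll %.2f'%(o['time_s'],n@F[:2],t@F[:2],F[2],t@T[:2],T[2],n@(e[:2]-[519.5,-157]),t@(e[:2]-[519.5,-157]),e[2],np.degrees(R[2,2]),np.degrees(R[2,1])))
E
python3 st.py
```

```text
time_s: 13.2
ee_pos: [526.5, -91.4, 40.7]
tool_rot: [[-0.002, -0.321, 0.947], [0.001, 0.947, 0.321], [-1.0, 0.002, -0.001]]
contact_force: [-8.1, -0.5, 9.6]
finger_gap: 16.4
t 13.45 Fn -7.82 Ft 1.77 Fz 9.85 | pitch mom 1.622 yaw mom 0.008 | n 27.79 t 59.87 z 40.73 | pitch deg -0.07 roll 0.10
```

```bash
python3 -m crank '[[0,0,0,0.05,0,0,0],[0,0,0,0.05,0,0.5,0],[0,0,0,0.05,0,1,0],[0,0,0,0.05,0,1.5,0],[0,0,0,0.05,0,2,0],[0,0,0,0.05,0,2,0]]' | grep cont; python3 st.py
```

```text
contact_force: [-4.6, -1.1, 5.4]
t 14.35 Fn -4.86 Ft 0.49 Fz 4.93 | pitch mom 0.992 yaw mom 0.002 | n 29.37 t 59.63 z 40.76 | pitch deg -0.11 roll 0.10
```

```bash
python3 -m crank '[[0,0,0,-0.05,0,0.5,0],[0,0,0,-0.05,0,1,0],[0,0,0,-0.05,0,1.5,0],[0,0,0,-0.05,0,2,0],[0,0,0,-0.05,0,2.5,0],[0,0,0,-0.05,0,2.5,0]]' | grep cont; python3 st.py;python3 -m crank '[[0,0,0,0,0,0.5,0],[0,0,0,0,0,1,0],[0,0,0,0,0,1.5,0],[0,0,0,0,0,2,0],[0,0,0,0,0,2,0]]' | grep cont; python3 st.py
```

```text
contact_force: [-3.6, -2.4, 3.7]
t 15.25 Fn -4.10 Ft -0.45 Fz 3.49 | pitch mom 0.811 yaw mom -0.008 | n 31.73 t 59.59 z 40.78 | pitch deg -0.12 roll 0.10
contact_force: [-8.4, -1.6, 7.5]
t 16.05 Fn -7.86 Ft 0.81 Fz 6.75 | pitch mom 1.562 yaw mom 0.024 | n 33.02 t 59.50 z 40.77 | pitch deg -0.19 roll 0.13
```

```bash
python3 -m crank '[[0,-0.003,0,-0.1,0,0.5,0],[0,-0.003,0,-0.1,0,1,0],[0,-0.003,0,-0.1,0,1.5,0],[0,-0.003,0,-0.1,0,2,0],[0,-0.003,0,-0.1,0,2,0]]' | grep cont; python3 st.py
python3 - <<'E'
from h import *
c=cam('scene','s4.png'); cv2.imwrite('pics/s4c.png',cv2.resize(c['pixels'][150:260,170:330,::-1],(800,550),interpolation=2))
E
```

```text
contact_force: [-4.5, -1.5, 3.2]
t 16.85 Fn -4.79 Ft 0.30 Fz 3.26 | pitch mom 0.996 yaw mom -0.008 | n 34.86 t 59.57 z 40.77 | pitch deg -0.03 roll 0.14
```

View pics/s4c.png

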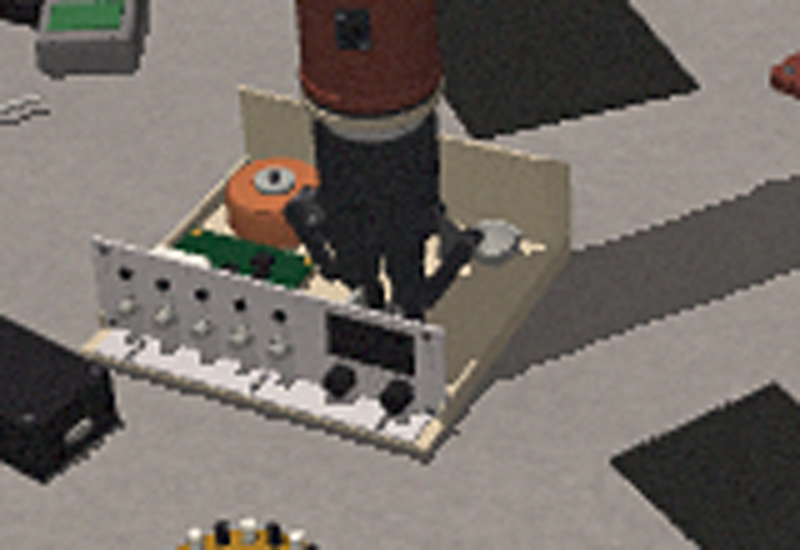

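The square is behind the panel and the gripper is clear. I'll keep creeping forward and track the panel's top edge in the scene camera by sub-pixel registration.

```bash
cat > trk.py <<'E'
from h import *
a=cv2.imread('pics/scene.png').astype(np.float32).mean(2)
D=[]
for k in range(4):
    b=cam('scene')['pixels'].astype(np.float32).mean(2)
    # panel top strip left part; static: foot strip / bench
    r=[]
    for (y0,y1,x0,x1) in ((195,213,188,226),(222,242,190,250)):
        wn=cv2.createHanningWindow((x1-x0,y1-y0),cv2.CV_32F)
        r.append(cv2.phaseCorrelate(a[y0:y1,x0:x1],b[y0:y1,x0:x1],wn)[0])
    D.append(np.array(r).ravel())
print('panel shift px',np.mean(D,0).round(3),'sd',np.std(D,0).round(3))
E
python3 trk.py; python3 -m crank '[[0,-0.001,-0.0,-0.03,0,0.5,0],[0,-0.001,0,-0.03,0,1,0],[0,-0.001,0,-0.03,0,1.5,0],[0,-0.001,0,-0.03,0,1.5,0]]' | grep cont; python3 st.py; python3 trk.py; python3 -m crank '[[0,-0.002,-0.0,-0.05,0,0.5,0],[0,-0.002,0,-0.05,0,1,0],[0,-0.002,0,-0.05,0,1.5,0],[0,-0.002,0,-0.05,0,1.5,0]]' | grep cont; python3 st.py; python3 trk.py
```

```text
panel shift px [-0.221  0.071  0.528 -0.051] sd [0.029 0.051 0.433 0.099]
contact_force: [-5.0, -1.2, 2.7]
t 17.80 Fn -4.70 Ft 0.46 Fz 2.83 | pitch mom 0.948 yaw mom 0.001 | n 36.33 t 59.56 z 40.79 | pitch deg 0.02 roll 0.13
panel shift px [-0.152  0.052  0.408 -0.11 ] sd [0.027 0.028 0.35  0.115]
contact_force: [-8.6, -2.1, 8.2]
t 18.70 Fn -9.31 Ft 0.87 Fz 7.79 | pitch mom 1.910 yaw mom 0.045 | n 36.84 t 59.58 z 40.75 | pitch deg 0.04 roll 0.17
panel shift px [-0.103  0.248  0.402 -0.045] sd [0.015 0.035 0.339 0.074]
```

```bash
python3 - <<'E'
from h import *
c=cam('scene'); n=np.array([.9466,.3223,0]);t=np.array([-.3223,.9466,0]);o=np.array([519.5,-157,12])
for L in(0,.05,.1):
  print(L,px(c,o+n*(95-70*np.sin(L))+t*-60+[0,0,70*np.cos(L)]))
E
python3 -m crank '[[0,-0.001,-0.0,-0.1,0,0.5,0],[0,-0.001,0,-0.1,0,1,0],[0,-0.001,0,-0.1,0,1.5,0],[0,-0.001,0,-0.1,0,1.5,0]]' | grep cont; python3 st.py; python3 trk.py; python3 -m crank '[[0,-0.001,-0.0,-0.03,0,0.5,0],[0,-0.001,0,-0.03,0,1,0],[0,-0.001,0,-0.03,0,1.5,0],[0,-0.001,0,-0.03,0,1.5,0]]' | grep cont; python3 st.py; python3 trk.py
```

```text
0 (np.float64(203.94915954150005), np.float64(202.98950975149438))
0.05 (np.float64(204.52988661059055), np.float64(202.39850063324778))
0.1 (np.float64(205.1132761874747), np.float64(201.8555225875819))
contact_force: [-10.9, -2.5, 9.8]
t 19.65 Fn -11.03 Ft 1.59 Fz 9.44 | pitch mom 2.321 yaw mom 0.057 | n 36.93 t 59.54 z 40.77 | pitch deg -0.04 roll 0.22
panel shift px [-0.075  0.246  0.422 -0.097] sd [0.016 0.031 0.331 0.111]
contact_force: [-11.4, -3.1, 11.6]
t 20.55 Fn -11.73 Ft 1.29 Fz 10.93 | pitch mom 2.432 yaw mom 0.118 | n 36.95 t 59.52 z 40.76 | pitch deg -0.13 roll 0.28
panel shift px [-0.066  0.231  0.416 -0.073] sd [0.032 0.028 0.37  0.106]
```

```bash
cat > ecc.py <<'E'
from h import *
def g(i): return cv2.GaussianBlur(i.astype(np.float32).mean(2),(0,0),.7)
a=g(cv2.imread('pics/scene.png'))
bs=[cam('scene')['pixels'] for _ in range(6)]; b=g(np.mean(bs,0))
c=cam('scene'); n=np.array([.9466,.3223,0]);t=np.array([-.3223,.9466,0]);o=np.array([519.5,-157,12])
def mask(z0,z1,t0,t1):
    q=[px(c,o+n*96+t*tt+[0,0,zz]) for tt,zz in((t0,z0),(t0,z1),(t1,z1),(t1,z0))]
    m=np.zeros(a.shape,np.uint8);cv2.fillPoly(m,[np.int32(np.round(q))],255);return m
for name,m in(('upper L',mask(38,75,-120,10)),('upper R',mask(38,75,35,122)),('foot',mask(-14,10,-120,120))):
    W=np.eye(2,3,dtype=np.float32)
    cc,W=cv2.findTransformECC(a,b,W,cv2.MOTION_TRANSLATION,(3,200,1e-6),m,3)
    print(name,W[:,2].round(3),'cc',round(cc,3))
for th in('panel',): print(robot.mark_of('scene',th)[:2])
E
python3 ecc.py
python3 - <<'E'
import cv2,numpy as np
a=cv2.imread('pics/scene.png')[185:250,180:270];b=cv2.imread('pics/s4.png')[185:250,180:270]
import sys; sys.path.insert(0,'.')
from h import cam
d=cam('scene')['pixels'][185:250,180:270,::-1]
cv2.imwrite('pics/cmp.png',np.hstack([cv2.resize(i,(396,286),interpolation=2) for i in(a,d)]))
E
```

```text
Traceback (most recent call last):
  File "ecc.py", line 11, in <module>
    cc,W=cv2.findTransformECC(a,b,W,cv2.MOTION_TRANSLATION,(3,200,1e-6),m,3)
         ~~~~~~~~~~~~~~~~~~~~^^^^^^^^^^^^^^^^^^^^^^^^^^^^^^^^^^^^^^^^^^^^^^^
cv2.error: OpenCV(4.12.0) /io/opencv/modules/video/src/ecc.cpp:589: error: (-7:Iterations do not converge) The algorithm stopped before its convergence. The correlation is going to be minimized. Images may be uncorrelated or non-overlapped in function 'findTransformECC'
```

View pics/cmp.png

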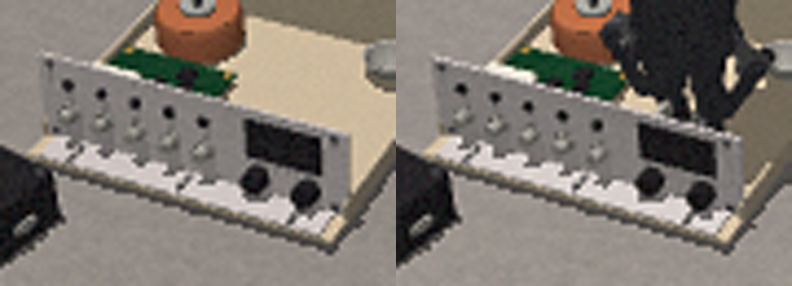

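The right-hand half of the comparison shows the panel has moved. Its first hole went from (68,86) to (65,90) in crop pixels, about (-0.7,+0.9) px, which fits roughly 0.07 rad. I'll quantify this with template matching.

```bash
cat > ecc.py <<'E'
from h import *
from scipy.optimize import minimize
from scipy.ndimage import map_coordinates
def g(i): return cv2.GaussianBlur(i.astype(np.float32).mean(2),(0,0),.8)
a=g(cv2.imread('pics/scene.png')); bs=[cam('scene') for _ in range(6)]; c=bs[0]; b=g(np.mean([q['pixels'] for q in bs],0))
# model: pixels on outer panel plane (z up to 70), rotation from lean L0 to L1 about foot
n=np.array([.9466,.3223,0]);t=np.array([-.3223,.9466,0]);o=np.array([519.5,-157,12])
def rngs(foot,L,tt,h): return o+n*(foot+3-h*np.sin(L))[:,None]+t*tt[:,None]+np.array([0,0,1.])*(h*np.cos(L))[:,None]
def P(X): q=X@c['R'].T+c['t']; return c['cx']+c['f']*q[:,0]/q[:,2], c['cy']+c['f']*q[:,1]/q[:,2]
for nm,t0,t1 in(('left',-118,5),('right',38,118),('all',-118,118)):
  tt,h=[x.ravel() for x in np.meshgrid(np.arange(t0,t1,1.5),np.arange(30,68,1.5))]
  f=93.
  best=[]
  for L0 in (.07,):
    u,v=P(rngs(f,L0,tt,h)); A=map_coordinates(a,[v,u],order=3)
    def cost(d): u,v=P(rngs(f,L0-d,tt,h)); B=map_coordinates(b,[v,u],order=3); return -np.corrcoef(A,B)[0,1]
    ds=np.arange(-.02,.16,.002); cs=[cost(x) for x in ds]; i=int(np.argmin(cs)); k=np.polyfit(ds[i-4:i+5],cs[i-4:i+5],2); best.append((-k[1]/2/k[0],-cs[i]))
  print(nm,'turned by rad',np.round(best,4))
E
python3 ecc.py; python3 st.py
```

```text
left turned by rad [[0.0725 0.9769]]
right turned by rad [[0.0715 0.9971]]
all turned by rad [[0.0711 0.9963]]
t 21.75 Fn -12.02 Ft 1.61 Fz 10.66 | pitch mom 2.396 yaw mom 0.084 | n 36.93 t 59.55 z 40.75 | pitch deg -0.13 roll 0.28
```

The panel has turned 0.072 rad. Advance stalled at n=36.9, so the heel is at about 90–91, which matches the foot I saw at 91, and force is rising. The corner therefore looks flush. I'll level the small drift in roll and pitch and hold the press for over 2 s.

```bash
python3 -m crank '[[0,-0.002,-0.002,-0.03,0,1.5,0],[0,-0.002,-0.004,-0.03,0,1.5,0],[0,-0.002,-0.004,-0.03,0,1.5,0],[0,-0.002,-0.004,-0.03,0,1.5,0],[0,-0.002,-0.004,-0.03,0,1.5,0],[0,-0.002,-0.004,-0.03,0,1.5,0],[0,-0.002,-0.004,-0.03,0,1.5,0],[0,-0.002,-0.004,-0.03,0,1.5,0]]'; python3 st.py; python3 ecc.py
```

```text
time_s: 22.6
ee_pos: [535.3, -88.7, 40.8]
tool_rot: [[-0.003, -0.319, 0.948], [0.001, 0.948, 0.319], [-1.0, 0.002, -0.003]]
contact_force: [-11.6, -2.0, 11.1]
finger_gap: 16.5
t 22.85 Fn -11.67 Ft 2.22 Fz 11.14 | pitch mom 2.424 yaw mom 0.091 | n 36.96 t 59.59 z 40.73 | pitch deg -0.16 roll 0.11
left turned by rad [[0.0725 0.9758]]
right turned by rad [[0.0713 0.9968]]
all turned by rad [[0.071  0.9961]]
```

```bash
python3 -m crank '[[0,-0.002,0.0,-0.03,0,1.5,0],[0,-0.004,-0.001,-0.03,0,1.5,0],[0,-0.006,-0.001,-0.03,0,1.5,0],[0,-0.006,-0.001,-0.03,0,1.5,0],[0,-0.006,-0.001,-0.03,0,1.5,0],[0,-0.006,-0.001,-0.03,0,1.5,0],[0,-0.006,-0.001,-0.03,0,1.5,0]]' |grep cont; python3 st.py;  python3 -m crank '[[0,-0.003,0.0,-0.03,0,1.5,0],[0,-0.006,-0.001,-0.03,0,1.5,0],[0,-0.006,-0.001,-0.03,0,1.5,0],[0,-0.006,-0.001,-0.03,0,1.5,0],[0,-0.006,-0.001,-0.03,0,1.5,0]]' |grep cont; python3 st.py; python3 ecc.py
```

```text
contact_force: [-12.4, -1.7, 10.9]
t 24.15 Fn -11.99 Ft 1.66 Fz 11.08 | pitch mom 2.567 yaw mom 0.146 | n 36.87 t 59.57 z 40.72 | pitch deg 0.03 roll 0.12
contact_force: [-11.6, -3.1, 11.2]
t 24.95 Fn -11.93 Ft 1.25 Fz 11.22 | pitch mom 2.628 yaw mom 0.139 | n 36.84 t 59.60 z 40.73 | pitch deg 0.22 roll 0.12
left turned by rad [[0.0723 0.9758]]
right turned by rad [[0.0718 0.997 ]]
all turned by rad [[0.0713 0.9962]]
```

```bash
python3 -m crank '[[0,0.001,0,-0.1,0,1.5,0],[0,0.001,0,-0.1,0,1.5,0],[0,0.001,0,-0.1,0,1.5,0],[0,0.001,0,-0.1,0,1.5,0],[0,0.001,0,-0.1,0,1.5,0],[0,0.001,0,-0.1,0,1.5,0],[0,0.001,0,-0.1,0,1.5,0],[0,0.001,0,-0.1,0,1.5,0],[0,0.001,0,-0.1,0,1.5,0],[0,0.001,0,-0.1,0,1.5,0],[0,0.001,0,-0.1,0,1.5,0],[0,0.001,0,-0.1,0,1.5,0]]' |grep cont; python3 st.py; python3 -m crank '[[0,0,0,-0.1,0,1.7,0],[0,0,0,-0.1,0,1.7,0],[0,0,0,-0.1,0,1.7,0],[0,0,0,-0.1,0,1.7,0],[0,0,0,-0.1,0,1.7,0],[0,0,0,-0.1,0,1.7,0],[0,0,0,-0.1,0,1.7,0],[0,0,0,-0.1,0,1.7,0],[0,0,0,-0.1,0,1.7,0],[0,0,0,-0.1,0,1.7,0],[0,0,0,-0.1,0,1.7,0],[0,0,0,-0.1,0,1.7,0]]' |grep cont; python3 st.py; python3 ecc.py
```

```text
contact_force: [-11.5, -3.5, 9.1]
t 26.75 Fn -10.98 Ft 1.10 Fz 9.44 | pitch mom 2.370 yaw mom 0.140 | n 36.92 t 59.56 z 40.76 | pitch deg 0.03 roll 0.17
contact_force: [-11.7, -2.4, 11.2]
t 28.25 Fn -11.98 Ft 1.71 Fz 10.59 | pitch mom 2.504 yaw mom 0.162 | n 36.91 t 59.54 z 40.73 | pitch deg -0.14 roll 0.23
left turned by rad [[0.0723 0.9763]]
right turned by rad [[0.0717 0.9972]]
all turned by rad [[0.0712 0.9963]]
```

The Fn/Fz ratio could also mean the square is jammed by floor friction. To check, I'll unload the floor press while still pushing. If the heel is at the panel foot, n will not advance.

```bash
python3 -m crank '[[0,-0.002,-0.002,-0.15,0,0.5,0],[0,-0.002,-0.002,-0.3,0,0.7,0],[0,-0.002,-0.002,-0.4,0,0.8,0],[0,-0.002,-0.002,-0.4,0,0.8,0],[0,-0.002,-0.002,-0.4,0,0.8,0]]' |grep cont; python3 st.py; python3 ecc.py
```

```text
contact_force: [-6.4, -2.6, 3.3]
t 29.35 Fn -6.83 Ft 0.37 Fz 2.74 | pitch mom 1.406 yaw mom 0.061 | n 36.92 t 59.68 z 40.78 | pitch deg -0.11 roll 0.15
left turned by rad [[0.0723 0.9759]]
right turned by rad [[0.0713 0.9971]]
all turned by rad [[0.0709 0.9962]]
```

```bash
python3 -m crank '[[0,-0.002,-0.002,-0.3,0,0.9,0],[0,-0.002,-0.002,-0.3,0,1.1,0],[0,-0.002,-0.002,-0.3,0,1.3,0],[0,-0.002,-0.002,-0.3,0,1.3,0],[0,-0.002,-0.002,-0.3,0,1.3,0],[0,-0.002,-0.002,-0.3,0,1.3,0],[0,-0.002,-0.002,-0.3,0,1.3,0],[0,-0.002,-0.002,-0.3,0,1.3,0],[0,-0.002,-0.002,-0.3,0,1.3,0],[0,-0.002,-0.002,-0.3,0,1.3,0],[0,-0.002,-0.002,-0.3,0,1.3,0],[0,-0.002,-0.002,-0.3,0,1.3,0]]' |grep cont; python3 st.py; python3 ecc.py
```

```text
contact_force: [-10.0, -2.5, 4.2]
t 31.15 Fn -9.37 Ft 0.62 Fz 5.10 | pitch mom 1.897 yaw mom 0.094 | n 36.95 t 59.67 z 40.78 | pitch deg -0.12 roll 0.07
left turned by rad [[0.0722 0.9764]]
right turned by rad [[0.0715 0.9969]]
all turned by rad [[0.0711 0.9962]]
```

It's a real stop: panel force is at least 4 N at a lower floor load, with no advance. One more clean hold of over 2 s with pitch levelled.

```bash
python3 -m crank '[[0,-0.003,-0.001,-0.15,0,1.3,0],[0,-0.005,-0.001,-0.15,0,1.3,0],[0,-0.005,-0.001,-0.15,0,1.3,0],[0,-0.005,-0.001,-0.15,0,1.3,0],[0,-0.005,-0.001,-0.15,0,1.3,0],[0,-0.005,-0.001,-0.15,0,1.3,0],[0,-0.005,-0.001,-0.15,0,1.3,0],[0,-0.005,-0.001,-0.15,0,1.3,0],[0,-0.005,-0.001,-0.15,0,1.3,0],[0,-0.005,-0.001,-0.15,0,1.3,0],[0,-0.005,-0.001,-0.15,0,1.3,0],[0,-0.005,-0.001,-0.15,0,1.3,0]]' |grep cont; python3 st.py;  python3 -m crank '[[0,-0.002,-0.001,-0.15,0,1.3,0],[0,-0.002,-0.001,-0.15,0,1.3,0],[0,-0.002,-0.001,-0.15,0,1.3,0],[0,-0.002,-0.001,-0.15,0,1.3,0],[0,-0.002,-0.001,-0.15,0,1.3,0],[0,-0.002,-0.001,-0.15,0,1.3,0],[0,-0.002,-0.001,-0.15,0,1.3,0],[0,-0.002,-0.001,-0.15,0,1.3,0],[0,-0.002,-0.001,-0.15,0,1.3,0],[0,-0.002,-0.001,-0.15,0,1.3,0]]' |grep cont; python3 st.py
```

```text
contact_force: [-10.4, -1.9, 8.0]
t 32.95 Fn -10.30 Ft 0.77 Fz 7.93 | pitch mom 2.199 yaw mom 0.130 | n 36.89 t 59.69 z 40.75 | pitch deg 0.03 roll 0.06
contact_force: [-9.7, -2.0, 7.6]Traceback (most recent call last):
  File "st.py", line 5, in <module>
    o=robot.observe();F.append(o['contact_force']);T.append(o['torque']);robot.read_camera('wrist')
                                                                         ~~~~~~~~~~~~~~~~~^^^^^^^^^
ValueError: 200 camera calls are used up
```

The camera budget is spent, so the rest goes by the measured poses and forces. Next is to back off the panel and lift.

```bash
python3 -m crank '[[0,0,0,-0.1,0,-0.3,0],[0,0,0,-0.4,0,-1,0],[0,0,0,-0.7,0,-3,0],[0,0,0,-0.8,0,-6,0],[0,0,0,-1,0,-10,0],[0,0,0,-1,0,-14,0],[0,0,0,-1,0,-16,0],[0,0,0,-1,0,-16,0]]'
python3 - <<'E'
from h import *
row((513,-95,210),18.8)
E
```

```text
time_s: 35.05
ee_pos: [519.7, -93.8, 41.8]
tool_rot: [[-0.0, -0.316, 0.949], [0.001, 0.949, 0.316], [-1.0, 0.001, 0.0]]
contact_force: [0.2, -0.1, -2.4]
finger_gap: 16.5
row [-0.0065  0.0003 -0.001 ] [-168.23    1.14   -6.66] | F [ 0.2 -0.1 -2.4] t 35.05 ee [519.7 -93.8  41.8] zyaw 18.43 gap 16.5
```

```bash
python3 -m crank '[[0,0,0,-10,0,-3,0],[0,0,0,-40,0,-6,0],[0,0,0,-80,0,-6,0],[0,0,0,-120,0,-6,0],[0,0,0,-160,0,-6,0],[0,0,0,-168,0,-6,0],[0,0,0,-168,0,-6,0]]' | grep -E 'ee_pos|cont'
python3 - <<'E'
from h import *
row((457.5,165.3,210),3.5)
E
```

```text
ee_pos: [514.7, -96.1, 211.6]
contact_force: [-0.4, 0.4, -2.8]
row [ 0.2605  0.0037 -0.001 ] [  1.84 266.04  28.3 ] | F [-0.4  0.4 -2.8] t 35.75 ee [514.7 -96.1 211.6] zyaw 18.43 gap 16.3
```

```bash
python3 -m crank '[[0.26,0.004,-0.001,2,266,28.3,0],[0.26,0.004,-0.001,2,266,28.3,0],[0.26,0.004,-0.001,2,266,28.3,0],[0.26,0.004,-0.001,2,266,28.3,0],[0.26,0.004,-0.001,2,266,28.3,0],[0.26,0.004,-0.001,2,266,28.3,0],[0.26,0.004,-0.001,2,266,28.3,0],[0.26,0.004,-0.001,2,266,28.3,0],[0.26,0.004,-0.001,2,266,28.3,0]]' | grep -E 'ee_pos|cont'
python3 - <<'E'
from h import *
row((457.5,165.3,36),3.5)
E
```

```text
ee_pos: [457.4, 163.8, 208.8]
contact_force: [-0.3, -0.4, -2.8]
row [-0.0011 -0.0018  0.0012] [172.81   1.73   0.52] | F [-0.3 -0.4 -2.8] t 36.65 ee [457.4 163.8 208.8] zyaw 3.44 gap 16.8
```

```bash
python3 -m crank '[[-0.001,-0.002,0.001,30,1.7,0.5,0],[-0.001,-0.002,0.001,70,1.7,0.5,0],[-0.001,-0.002,0.001,110,1.7,0.5,0],[-0.001,-0.002,0.001,140,1.7,0.5,0],[-0.001,-0.002,0.001,158,1.7,0.5,0],[-0.001,-0.002,0.001,167,1.7,0.5,0],[-0.001,-0.002,0.001,171,1.7,0.5,0],[-0.001,-0.002,0.001,173,1.7,0.5,0],[-0.001,-0.002,0.001,174,1.7,0.5,0],[-0.001,-0.002,0.001,174,1.7,0.5,0],[-0.001,-0.002,0.001,174,1.7,0.5,0]]' | grep -E 'ee_pos|cont'; python3 -m crank '[[0,0,0,0.5,0,0,0],[0,0,0,1,0,0,0],[0,0,0,1.5,0,0,0],[0,0,0,2,0,0,0],[0,0,0,2,0,0,0]]'
python3 - <<'E'
from h import *
row((457.5,165.3,31.7),3.5)
E
```

```text
ee_pos: [457.9, 165.5, 35.4]
contact_force: [-0.8, -0.5, -2.3]
time_s: 38.25
ee_pos: [457.8, 165.4, 33.3]
tool_rot: [[0.001, -0.061, 0.998], [0.0, 0.998, 0.061], [-1.0, 0.0, 0.001]]
contact_force: [0.6, 0.1, -1.8]
finger_gap: 16.3
row [-0.      0.001  -0.0003] [ 1.63 -0.13 -0.3 ] | F [ 0.6  0.1 -1.8] t 38.25 ee [457.8 165.4  33.3] zyaw 3.5 gap 16.3
```

```bash
for i in 1 2 3; do python3 -m crank '[[0,0,0,0.3,0,0,0],[0,0,0,0.6,0,0,0],[0,0,0,0.6,0,0,0]]' | grep -E 'ee_pos|cont'; done
```

```text
ee_pos: [457.8, 165.4, 32.7]
contact_force: [0.5, 0.3, -1.5]
ee_pos: [457.7, 165.4, 32.0]
contact_force: [-0.6, -0.1, -2.9]
ee_pos: [457.8, 165.5, 31.7]
contact_force: [-3.0, -0.9, 5.8]
```

```bash
python3 -m crank '[[0,0,0,0,0,0,0],[0,0,0,0,0,0,0.3],[0,0,0,0,0,0,0.5],[0,0,0,0,0,0,0.7],[0,0,0,0,0,0,0.7],[0,0,0,0,0,0,0.7],[0,0,0,0,0,0,0.7]]'
```

```text
time_s: 39.85
ee_pos: [457.8, 165.5, 31.7]
tool_rot: [[0.001, -0.061, 0.998], [0.0, 0.998, 0.061], [-1.0, 0.0, 0.001]]
contact_force: [0.6, -0.2, 0.1]
finger_gap: 59.6
```

```bash
python3 -m crank '[[0,0,0,-2,0,0,0.7],[0,0,0,-8,0,0,0.7],[0,0,0,-25,0,0,0.7],[0,0,0,-60,0,0,0.7],[0,0,0,-100,0,0,0.7],[0,0,0,-150,0,0,0.7],[0,0,0,-190,0,0,0.7],[0,0,0,-190,0,0,0.7]]'
```

```text
time_s: 40.65
ee_pos: [460.2, 166.3, 228.0]
tool_rot: [[0.009, -0.061, 0.998], [0.006, 0.998, 0.06], [-1.0, 0.005, 0.009]]
contact_force: [0.4, 0.7, -0.0]
finger_gap: 59.5
```

```bash
python3 -c "
from cell import robot
print(robot.close_job())"
```

```text
the job is handed in; nothing more can be done
None
```

I used the square to push the panel upright, held it pressed on floor and panel, stood it back on the mat, and handed the job in at about 40.7 s. I had no camera calls left after the hold, so nothing after it was checked by eye.

- **Panel:** It turned 0.071–0.072 rad by the scene camera. The square stopped with its heel at about x = 90 in the case frame, close to the panel foot I had seen at 91. It did not advance when I lowered the floor load and kept pushing, so I took the corner as flush. I measured the turn, not the final lean, so upright rests on that stop.
- **Hold and force:** Floor and panel were pressed together for several seconds (about t = 19–34 s), including a last steady hold of 2.2 s or more. The total forward force stayed at about 12 N or less, floor friction included, so the panel never came near 20 N.
- **Square:** I set it down at its original pose. Contact came at the same height as when I picked it up, and the wrist force was zero after release and lifting, so nothing was held or dragged.

**Doubts:**
- I ran through all 200 camera calls during the force checks. The final pose of the square, panel and bystanders therefore rests on poses and forces only.
- Tool pitch and roll wandered by up to about 0.3° while pressing. The tool yaw at the panel settled near 18.4°, against 18.8° planned.
- The network did not read the panel's lean.

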